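Mount the nut-gauge carrier on its dovetail and lock it

TASK

Take the carrier with the square post and the black clamp knob, slide it onto the dovetail from the tapered open end until it stands against the end stop, then tighten its clamp knob by turning it clockwise (seen from above) as far as it goes. Leave the other carrier, the one with the low round cup, where it is.

Things in the scene. Friction and masses are not known exactly. Their poses are not given: they have to be found in the camera images.
- carrier_post (a point): Carrier to mount, loose, about 0.45 kg. Point: centre of its square post, 30 (x) x 32 (y) x 44 mm high, 10 mm stud on top, point 50 mm above the underside. Post stands on a saddle 60 x 68, 28 high, with a dovetail channel along x below (29 wide at bottom, 49 at top, 18 deep). A lug to y = -90 mm carries the knob. Grip the post with fingers closing along x. z up.
- clamp_knob (a joint): Black knob on the carrier's lug: upright bar 44 x 12, 30 mm high on a thin stem; bar centre at y = -76, z = +15 mm from the carrier's point, turning about z. 60 mm free between knob axis and post: open fingers part way. 0 (loose): bar along carrier x; grows clockwise from above to a stop at 1.3 rad (tight). Starts 0 to 0.15; friction 0.06 N m, stays put.
- fixture: Fixed steel plate 250 (x) x 110 x 14 mm; origin: underside centre; x from open end to stop. Bare plate x -125 to -25: stand the carrier here. Dovetail x -25 to 110: 40 wide at top, 23 at foot, 15 high; first 30 mm a nose tapering to 20 wide, 10 high. Stop block at x 110, 34 high. Carrier slides on the plate, 3 mm loose each side; home: its point at x 80, y 0, z 64, channel along x.
- cup_top (a point): The other carrier, not to be moved: same aluminium saddle (60 x 68 x 28 mm) but with a low round cup (50 mm across, 16 mm high) on top, no post and no knob. The point is the centre of the cup, 36 mm above its underside.
Not all that is in view belongs to the job. What is shaped like the part that bears carrier_post but brown or red is not meant.

How it is judged:
By the outcome, as a careful person would: the job done as asked, in the order asked, and still so for the second after the job is handed in, with the robot touching nothing.
It also fails if it takes over 51 s, if anything falls off the work surface, if the arm or the gripper's body presses on something with over 40 N, if the wrist force passes 120 N, or if a joint passes its speed limit or range.

ROBOT

A 7-joint arm with a two-finger parallel gripper is mounted at the origin on the work surface. World frame = base frame: x ahead of the robot, y to its left, z up, the work surface at z = 0. Lengths are in m, angles in rad, forces in N, time in s.
With the tool pointing down it reaches from about 0.35 to 0.9 m from the base axis. Payload 19.9 kg.
Tool frame: the origin (TCP) lies at the very end of the fingers, on their centre line; the grasp point (between the pads) lies 19 mm behind it; z points along the fingers, y is the line along which they close (so a half turn about z gives the same grasp; the last joint's range is limited). The gripper opens to 94 mm and grips with 3 to 60 N. Pads are 16 mm wide; open, the fingers measure 119 mm over their backs; the gripper's body (75 mm by 177 mm) begins 78 mm behind the grasp point.
Start: joints at [-1.202, 0.417, -0.01, 1.614, 0.005, 1.111, -0.053], TCP at [0.249, 0.573, 0.205] pointing down, gripper open.
Joint ranges: [-2.81, 2.81], [-0.39, 2.02], [-1.27, 1.25], [0.06, 2.57], [-1.19, 4.33], [0.19, 2], [-2.82, 2.82]. Speed limits (rad/s): [1.89, 1.89, 2.39, 2.39, 3.01, 3.01, 3.01].

INTERFACE

Orientations are given as a rotation vector (axis times angle).
In Python, from plant import ctrl, imaging gives the robot as it stands.
- The arm moves only by the tool play_rows, never from a script. Its arguments are lists of equal length, an entry for each row: "translation": the shift along the tool's x, y, z normalised to -1 to 1, where 1 is 200 mm, a list of three; "yaw": the turn about the tool's z normalised to -1 to 1, where 1 is 120 degrees; "jaw": the closure, from -1 (fully open) to 1 (shut), so that 0 is half open. A call has exactly 8 rows; each row is the pose to reach, as a shift and turn from the pose commanded when the call began, along the tool's axes at that moment; what a row does not reach only later rows make up. A row lasts 1/12 s, in which the tool goes at most 41.7 mm and 7.16 degrees, less where a joint would pass 70% of its speed; a pose out of reach is approached as far as the arm can. A call with a number of a shift or a turn outside -1 to 1 is refused whole. A call with a gripper value outside its range is refused whole. The fingers move at their own pace and stop on an object; the grip force is fixed at half the most. Time passes only in rows, so rows that repeat a pose let the fingers close, or fill a call up. It gives the time, the measured TCP pose, the force, the opening and the grip force at its end, in the units of the state.
- ctrl.observe(): the state, without advancing time (a new reading comes with each control period).
- imaging.grab_frame(name): name is "scene" or "top" or "wrist"; returns the picture (420x560x3 uint8, blue, green, red); there is no depth.
- imaging.calibration(name): a dict with "fx", "fy", "cx", "cy" (pixels), "xyz" and "orientation" of the camera in the world. Camera axes: x right, y up, looking along -z (the intrinsics and any distortion apply to the point x, -y, -z); pixel columns grow to the right and rows downward; lengths in m; the calibration is good to about 2 mm. A picture is of the moment at which its call begins: read the wrist's pose just before it. calibration takes no time and is no camera call; for the wrist camera it gives the pose at the moment of the call.
- ctrl.job_done(): hands the job in; it is judged then, once.
The state is a dict: "time": time; "joint_positions": joint angles; "joint_velocities": joint speeds; "joint_efforts": joint torques, N m; "eef_pos": TCP position; "eef_rot": TCP orientation; "wrist_force": force on the tool from outside, world axes, zero at the start; "moment": the same for the moment, N m; "grip_width": finger opening in m; "grasp_force": force on a finger pad.
Only numpy, scipy, OpenCV 4.12 (cv2) and the standard library are available. Lean on these libraries where they do the work, as an engineer would, in place of code of your own. Each camera call takes 0.05 s, during which the arm holds its last target. There are 200 camera calls.

## Working session

There is one attempt and no reset: what is moved stays moved. The work goes in short steps, Python scripts to look and compute and a tool call to move; the robot and the scene stay as the last step left them, time stands still between calls to the robot, and variables do not carry over. Pictures are saved under pics/ and viewed, at most 10 in all, crops included, and the job is handed in when it is done.

Besides the shell and the picture viewer there is one more tool, called in YAML: its name, and indented under it one key for each argument. play_rows: Moves the arm, as the interface text tells. Scaled input: -1 to 1 covers 200 mm each way for a shift and 120 degrees each way for a turn. Its arguments: {"type":"object","properties":{"translation":{"type":"array"},"yaw":{"type":"array"},"jaw":{"type":"array"}},"required":["translation","yaw","jaw"]}

```bash
mkdir -p pics; ls; python3 - <<'E'
from plant import ctrl, imaging
import cv2
s=ctrl.observe(); print(s)
for n in("scene","top"):
    cv2.imwrite(f"pics/{n}0.png",imaging.grab_frame(n)); print(n,imaging.calibration(n))
E
```

```text
pics
{'time': 0.0, 'joint_positions': array([-1.20249629,  0.41795726, -0.01032193,  1.61413227,  0.00473089,
        1.11067443, -0.05302521]), 'joint_velocities': array([-1.04895157e-03, -1.23072827e-03,  3.77170155e-05,  4.22884987e-04,
       -1.91724251e-04, -1.42116391e-04,  2.88638197e-04]), 'joint_efforts': array([-8.30273450e-06, -8.51248455e+01,  6.38597477e-01, -4.26005602e+01,
       -4.89413284e-02,  1.85567810e-02,  1.28801544e-04]), 'eef_pos': array([0.24888627, 0.57292782, 0.20485325]), 'eef_rot': array([-6.39170221e-01, -3.07575413e+00,  1.79230690e-03]), 'wrist_force': array([ 0.20339682,  0.54110394, -0.32755951]), 'moment': array([-0.01890266, -0.02953804, -0.03740143]), 'grasp_force': 0.0, 'grip_width': 0.09371311055720409}
scene {'fx': 434.3341670622977, 'fy': 434.3341670622977, 'cx': 273.4699924917888, 'cy': 204.304240882958, 'xyz': array([ 1.02263256, -0.4446486 ,  0.60385686]), 'orientation': array([0.74619868, 0.43288564, 1.00876923])}
top {'fx': 417.32864768490845, 'fy': 417.32864768490845, 'cx': 280.98636504758167, 'cy': 209.32701495637636, 'xyz': array([ 0.36883946, -0.14001653,  0.84082643]), 'orientation': array([ 0.11704949, -0.13911691, -1.54159935])}
```

View pics/top0.png

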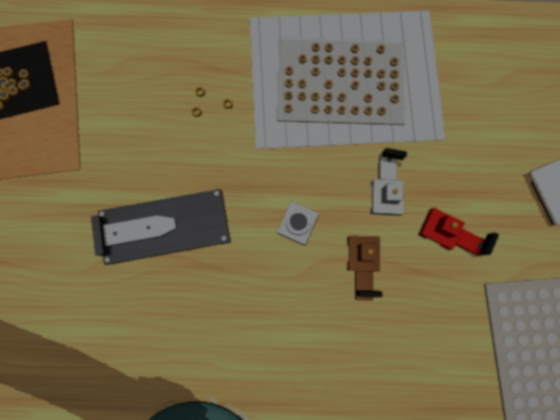

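View pics/scene0.png

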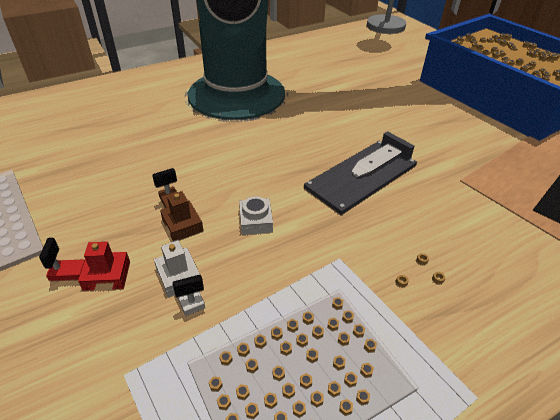

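Top view: the candidates are the aluminium carrier with post (393,192) and knob (394,154), the brown one (366,253), the red one (446,226), and the aluminium cup (298,222), which must not be moved. I choose the aluminium one at (393,192). The fixture spans (97,205)–(228,240), with its stop on the left.

```bash
cat > h.py <<'E'
import numpy as np, cv2
from scipy.spatial.transform import Rotation as R
from plant import ctrl, imaging
def ray(c,u,v):
    d=R.from_rotvec(c["orientation"]).apply([(u-c["cx"])/c["fx"],-(v-c["cy"])/c["fy"],-1]); return c["xyz"],d
def onz(c,u,v,z):
    o,d=ray(c,u,v); return o+d*(z-o[2])/d[2]
def tri(rs):
    A=0;b=0
    for o,d in rs:
        d=d/np.linalg.norm(d);P=np.eye(3)-np.outer(d,d);A=A+P;b=b+P@o
    return np.linalg.solve(A,b)
def proj(c,p):
    q=R.from_rotvec(c["orientation"]).inv().apply(np.asarray(p)-c["xyz"]); return c["cx"]-c["fx"]*q[0]/q[2], c["cy"]+c["fy"]*q[1]/q[2]
E
python3 - <<'E'
from h import *
t=cv2.imread("pics/top0.png")
a=cv2.resize(t[135:225,350:430],None,fx=5,fy=5,interpolation=cv2.INTER_CUBIC)
b=cv2.resize(t[180:270,85:240],None,fx=2.58,fy=2.58,interpolation=cv2.INTER_CUBIC)
im=np.zeros((450,800,3),np.uint8); im[:,:400]=a; im[:b.shape[0],400:400+min(400,b.shape[1])]=b[:,:400]
cv2.imwrite("pics/crop.png",im)
c=imaging.calibration("top")
for n,u,v,z in [("stud",399,192,.075),("knob",394,154,.08),("sad",388,197,.028),("plateR",228,240,.014),("plateTR",221,191,.014),("nose",175,224,.024),("stop",100,236,.048),("cup",298,222,.036)]: print(n,onz(c,u,v,z).round(4))
E
```

```text
stud [ 0.5344 -0.3705  0.075 ]
knob [ 0.6068 -0.3611  0.08  ]
sad [ 0.5338 -0.3624  0.028 ]
plateR [ 0.4412 -0.0466  0.014 ]
plateTR [ 0.5398 -0.0281  0.014 ]
nose [0.4691 0.0575 0.024 ]
stop [0.4396 0.1915 0.048 ]
cup [ 0.4778 -0.1835  0.036 ]
```

View pics/crop.png

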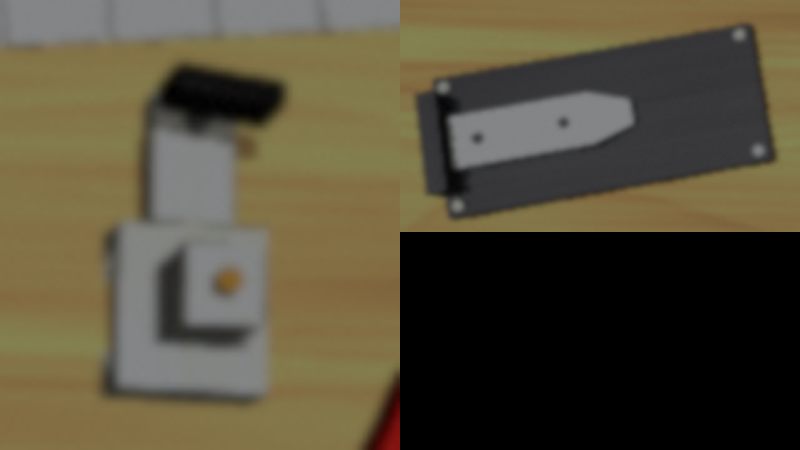

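The crop confirms it: bare aluminium saddle, square post with brass stud, black knob bar. The fixture's nose points right and its stop is on the left.

```bash
cat >> h.py <<'E'
def top_meas():
    c=imaging.calibration("top")
    f=lambda x,y,z:onz(c,(x+.5)/5-.5+350,(y+.5)/5-.5+135,z)[:2]
    g=lambda x,y,z:onz(c,(x-399.5)/2.58-.5+85,(y+.5)/2.58-.5+180,z)[:2]
    return f,g
E
python3 - <<'E'
from h import *
np.set_printoptions(suppress=True,precision=4)
f,g=top_meas()
S=np.array([f(*p,.028) for p in [(118,222),(270,228),(267,397),(113,392)]])
print("saddle",S,S.mean(0))
ax=(S[0]+S[3]-S[1]-S[2]); print("xaxis ang",np.degrees(np.arctan2(ax[1],ax[0])),np.linalg.norm(ax)/2)
P=np.array([f(*p,.072) for p in [(185,241),(260,245),(258,329),(183,327)]]);print("post",P.mean(0), "stud",f(229,281,.079))
k=np.array([f(175,68,.08),f(284,85,.08)]);print("knob top edge",k)
F=np.array([g(*p,.014) for p in [(437,80),(752,25),(775,160),(455,216)]])
print("fix",F,F.mean(0)); ax=(F[0]+F[3]-F[1]-F[2]);a=np.arctan2(ax[1],ax[0]);print(np.degrees(a),np.linalg.norm(ax)/2)
X=np.array([np.cos(a),np.sin(a)]);print("home",F.mean(0)+.08*X,"stand",F.mean(0)-.07*X)
s=ctrl.observe();print(R.from_rotvec(s["eef_rot"]).as_matrix())
E
```

```text
saddle [[ 0.5698 -0.3333]
 [ 0.569  -0.3945]
 [ 0.5003 -0.3916]
 [ 0.5007 -0.3305]] [ 0.535  -0.3625]
xaxis ang 89.46806738899653 0.06118195032607729
post [ 0.5354 -0.3618] stud [ 0.5357 -0.3626]
knob top edge [[ 0.6177 -0.3434]
 [ 0.6122 -0.3849]]
fix [[ 0.4931  0.2124]
 [ 0.5431 -0.0282]
 [ 0.4379 -0.0508]
 [ 0.3894  0.1891]] [0.4659 0.0806]
101.59650923293027 0.24526038395489944
home [0.4498 0.159 ] stand [0.4799 0.012 ]
[[-0.9172  0.3984 -0.0003]
 [ 0.3984  0.9172 -0.001 ]
 [-0.0001 -0.0011 -1.    ]]
```

play_rows:
  translation:
    - [-0.1, -0.12, 0]
    - [-0.22, -0.26, 0]
    - [-0.34, -0.4, 0]
    - [-0.46, -0.54, 0]
    - [-0.58, -0.68, 0]
    - [-0.7, -0.82, 0]
    - [-0.79, -0.93, 0]
    - [-0.79, -0.93, 0]
  yaw: [0, 0, 0, 0, 0, 0, 0, 0]
  jaw: [-1, -1, -1, -1, -1, -1, -1, -1]

```text
time: 0.77
eef_pos: [0.3215, 0.3348, 0.2055]
eef_rot: [0.648, 3.074, -0.002]
wrist_force: [0.7, -0.9, 0.9]
grip_width: 0.0936
grasp_force: 0.0
```

play_rows:
  translation:
    - [-0.1, -0.12, 0]
    - [-0.22, -0.26, 0]
    - [-0.34, -0.4, 0]
    - [-0.46, -0.54, 0]
    - [-0.58, -0.68, 0]
    - [-0.7, -0.82, 0]
    - [-0.79, -0.93, 0]
    - [-0.79, -0.93, 0]
  yaw: [0, 0, 0, 0, 0, 0, 0, 0]
  jaw: [-1, -1, -1, -1, -1, -1, -1, -1]

```text
time: 1.43
eef_pos: [0.3916, 0.1017, 0.2056]
eef_rot: [0.648, 3.074, -0.001]
wrist_force: [1.0, 0.7, 0.6]
grip_width: 0.0938
grasp_force: 0.0
```

```bash
cat >> h.py <<'E'
import pickle
def snap(n,cam="wrist"):
    c=imaging.calibration(cam); i=imaging.grab_frame(cam)
    cv2.imwrite(f"pics/{n}.png",i); pickle.dump(c,open(f"pics/{n}.pkl","wb")); return i,c
def load(n): return cv2.imread(f"pics/{n}.png"),pickle.load(open(f"pics/{n}.pkl","rb"))
E
python3 - <<'E'
from h import *
i,c=snap("wfix")
for p in [(.449,.159,.014),(.48,.012,.014),(.5431,-.0282,.014)]: print(proj(c,p))
E
```

```text
(np.float64(340.7902796688023), np.float64(212.00892825960852))
(np.float64(246.4194582037314), np.float64(274.46376786288306))
(np.float64(240.10607987225075), np.float64(321.4752994643791))
```

View pics/wfix.png

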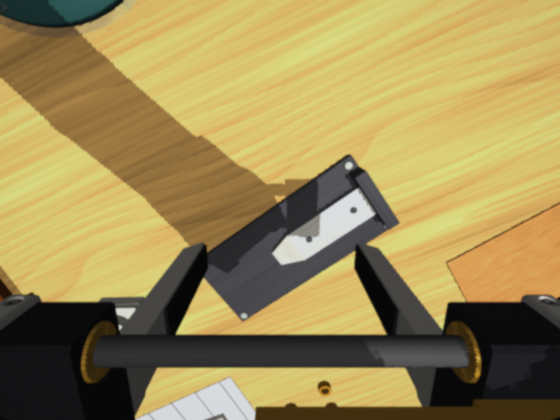

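play_rows:
  translation:
    - [-0.1, -0.12, 0]
    - [-0.22, -0.26, 0]
    - [-0.34, -0.4, 0]
    - [-0.46, -0.54, 0]
    - [-0.58, -0.68, 0]
    - [-0.7, -0.82, 0]
    - [-0.79, -0.93, 0]
    - [-0.79, -0.93, 0]
  yaw: [0, 0, 0, 0, 0, 0, 0, 0]
  jaw: [-1, -1, -1, -1, -1, -1, -1, -1]

```text
time: 2.15
eef_pos: [0.4624, -0.1313, 0.2054]
eef_rot: [0.645, 3.074, -0.003]
wrist_force: [-1.1, -0.8, -0.7]
grip_width: 0.0937
grasp_force: 0.0
```

play_rows:
  translation:
    - [-0.1, -0.12, 0]
    - [-0.22, -0.26, 0]
    - [-0.34, -0.4, 0]
    - [-0.46, -0.54, 0]
    - [-0.58, -0.68, 0]
    - [-0.7, -0.82, 0]
    - [-0.79, -0.93, 0]
    - [-0.79, -0.93, 0]
  yaw: [-0.05, -0.1, -0.14, -0.18, -0.18, -0.18, -0.18, -0.18]
  jaw: [-1, -1, -1, -1, -1, -1, -1, -1]

```text
time: 2.82
eef_pos: [0.5326, -0.3647, 0.2044]
eef_rot: [-0.056, -3.14, 0.003]
wrist_force: [0.5, -0.7, -0.4]
grip_width: 0.0942
grasp_force: 0.0
```

The wrist view of the fixture shows the dovetail from the nose at (275,258) to the stop at (370,195), and the plate corner at (243,320) against a predicted (240,321). Consistent. Now the carrier from close by.

```bash
python3 - <<'E'
from h import *
i,c=snap("wcar")
print(ctrl.observe()["joint_positions"].round(2))
for n,p in dict(stud=(.5355,-.3625,.079),postbase=(.5355,-.3625,.028)).items(): print(n,proj(c,p))
_,f=load("wfix")
for n,u,v,z in [("BR",243,320,.014),("TLplate",350,155,.014),("stopend",398,223,.014),("dt1",358,188,.029),("dt2",379,214,.029),("screwBR",244,315,.014),("screwTL",349,166,.014),("nosetip",275,255,.024)]: print(n,onz(f,u,v,z).round(4))
E
```

```text
[ 0.14  0.51  0.58  1.58 -0.29  1.15  2.32]
stud (np.float64(283.6592909069006), np.float64(206.45809416204068))
postbase (np.float64(283.3066455020943), np.float64(194.81689757026987))
BR [ 0.5426 -0.0234  0.014 ]
TLplate [0.3866 0.1942 0.014 ]
stopend [0.4923 0.2206 0.014 ]
dt1 [0.424  0.1871 0.029 ]
dt2 [0.4647 0.1996 0.029 ]
screwBR [ 0.5357 -0.0185  0.014 ]
screwTL [0.3985 0.1886 0.014 ]
nosetip [0.4653 0.0609 0.024 ]
```

View pics/wcar.png

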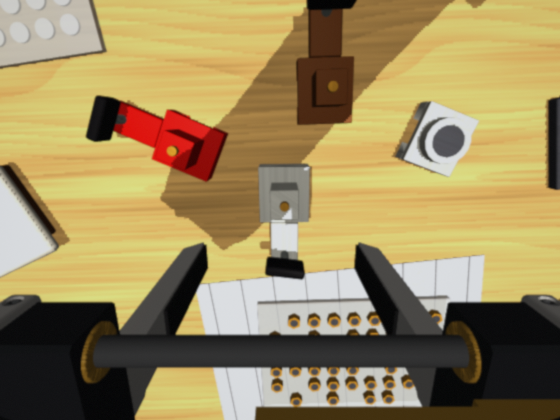

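The stud shows at (284,206), as predicted, and the saddle edges line up with the tool. The red carrier (172,150), brown carrier (333,87) and cup (447,141) are clear of the fingers. Descend and grip.

play_rows:
  translation:
    - [-0.015, 0.01, 0.1]
    - [-0.015, 0.01, 0.25]
    - [-0.015, 0.01, 0.4]
    - [-0.015, 0.01, 0.55]
    - [-0.015, 0.01, 0.67]
    - [-0.015, 0.01, 0.76]
    - [-0.015, 0.01, 0.81]
    - [-0.015, 0.01, 0.815]
  yaw: [0, 0, 0, 0, 0, 0, 0, 0]
  jaw: [-1, -1, -1, -1, -1, -1, -1, -1]

```text
time: 3.53
eef_pos: [0.5352, -0.3568, 0.0406]
eef_rot: [-0.049, -3.139, -0.003]
wrist_force: [0.2, 0.4, 0.2]
grip_width: 0.0937
grasp_force: 0.0
```

play_rows:
  translation:
    - [0, 0, 0]
    - [0, 0, 0]
    - [0, 0, 0]
    - [0, 0, 0]
    - [0, 0, 0]
    - [0, 0, 0]
    - [0, 0, 0]
    - [0, 0, 0]
  yaw: [0, 0, 0, 0, 0, 0, 0, 0]
  jaw: [-0.2, 0.1, 0.3, 0.5, 0.7, 1, 1, 1]

```text
time: 4.2
eef_pos: [0.5354, -0.3591, 0.0426]
eef_rot: [0.052, 3.141, -0.0]
wrist_force: [-0.1, 0.3, -0.1]
grip_width: 0.0442
grasp_force: 0.0
```

play_rows:
  translation:
    - [0, 0, 0]
    - [0, 0, 0]
    - [0, 0, 0]
    - [0, 0, 0]
    - [0, 0, 0]
    - [0, 0, 0]
    - [0, 0, 0]
    - [0, 0, 0]
  yaw: [0, 0, 0, 0, 0, 0, 0, 0]
  jaw: [1, 1, 1, 1, 1, 1, 1, 1]

```text
time: 4.87
eef_pos: [0.5352, -0.3593, 0.0426]
eef_rot: [0.052, 3.141, -0.001]
wrist_force: [-1.4, -3.2, 1.4]
grip_width: 0.0297
grasp_force: 30.0
```

play_rows:
  translation:
    - [0, 0, -0.03]
    - [0, 0, -0.1]
    - [0, 0, -0.18]
    - [0, 0, -0.27]
    - [0, 0, -0.36]
    - [0, 0, -0.44]
    - [0, 0, -0.49]
    - [0, 0, -0.5]
  yaw: [0, 0, 0, 0, 0, 0, 0, 0]
  jaw: [1, 1, 1, 1, 1, 1, 1, 1]

```text
time: 5.53
eef_pos: [0.5361, -0.3593, 0.145]
eef_rot: [0.051, 3.139, -0.001]
wrist_force: [0.7, -0.3, -4.5]
grip_width: 0.0302
grasp_force: 30.0
```

play_rows:
  translation:
    - [0.02, 0.06, 0]
    - [0.04, 0.18, 0]
    - [0.06, 0.32, 0]
    - [0.09, 0.47, 0]
    - [0.12, 0.62, 0]
    - [0.145, 0.76, 0]
    - [0.16, 0.86, 0]
    - [0.165, 0.91, 0]
  yaw: [0, 0, 0, 0, 0, 0, 0, 0]
  jaw: [1, 1, 1, 1, 1, 1, 1, 1]

```text
time: 6.2
eef_pos: [0.5078, -0.1729, 0.142]
eef_rot: [-0.047, -3.14, -0.002]
wrist_force: [0.7, 0.2, -4.5]
grip_width: 0.0298
grasp_force: 30.0
```

play_rows:
  translation:
    - [0.02, 0.06, 0]
    - [0.04, 0.18, 0]
    - [0.06, 0.32, 0]
    - [0.09, 0.47, 0]
    - [0.12, 0.62, 0]
    - [0.145, 0.76, 0]
    - [0.16, 0.86, 0]
    - [0.165, 0.91, 0]
  yaw: [-0.01, -0.03, -0.05, -0.07, -0.09, -0.11, -0.117, -0.117]
  jaw: [1, 1, 1, 1, 1, 1, 1, 1]

```text
time: 6.87
eef_pos: [0.4808, 0.009, 0.1424]
eef_rot: [0.339, -3.123, -0.001]
wrist_force: [-0.6, 0.3, -4.5]
grip_width: 0.0298
grasp_force: 30.0
```

play_rows:
  translation:
    - [0, 0, 0]
    - [0, 0, 0]
    - [0, 0, 0]
    - [0, 0, 0.05]
    - [0, 0, 0.1]
    - [0, 0, 0.15]
    - [0, 0, 0.15]
    - [0, 0, 0.15]
  yaw: [0, 0, 0, 0, 0, 0, 0, 0]
  jaw: [1, 1, 1, 1, 1, 1, 1, 1]

```text
time: 7.53
eef_pos: [0.4807, 0.0065, 0.1116]
eef_rot: [0.332, -3.122, 0.001]
wrist_force: [0.3, 0.3, -5.3]
grip_width: 0.0296
grasp_force: 30.0
```

```bash
python3 - <<'E'
from h import *
s=ctrl.observe();print(s["eef_pos"].round(4),s["eef_rot"].round(3),s["joint_positions"].round(2),s["grip_width"])
a,c=snap("w2");b,d=snap("t2","top");snap("s2","scene")
A=cv2.resize(a,(480,360)); B=cv2.resize(b[140:290,80:260],(320,267),interpolation=cv2.INTER_CUBIC)
im=np.zeros((360,800,3),np.uint8);im[:,:480]=A;im[:267,480:]=B;cv2.imwrite("pics/c2.png",im)
E
```

```text
[0.4807 0.0065 0.1116] [ 3.320e-01 -3.122e+00  1.000e-03] [-0.46  0.31  0.44  2.06 -0.18  0.81  1.87] 0.029591364118208785
```

View pics/c2.png

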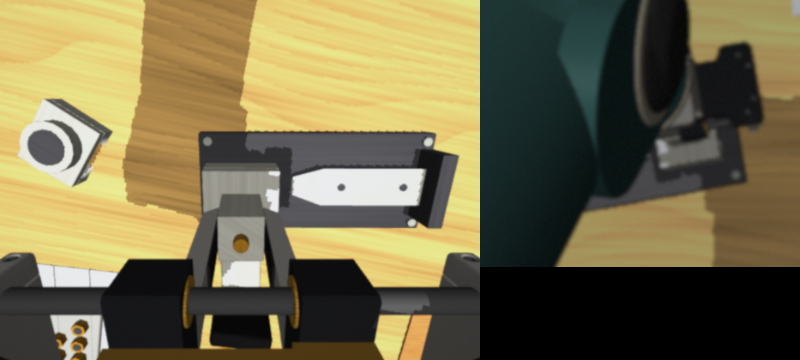

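```bash
python3 - <<'E'
from h import *
np.set_printoptions(suppress=True,precision=4)
_,c=load("w2");k=560/480
f=lambda u,v,z:onz(c,(u+.5)*k-.5,(v+.5)*k-.5,z)
h1,h2=f(341,187,.029),f(403,187,.029)
L=[f(320,168,.029),f(320,206,.029),f(425,168,.029),f(422,206,.029)]
sc=[f(207,142,.014),f(428,142,.014),f(412,223,.014)]
pl=[f(199,132,.014),f(434,133,.014)]
print(h1,h2);print(np.array(L));print(np.array(sc));print(pl)
for a,b in[(h1,h2),(L[0],L[2]),(L[1],L[3]),(sc[0],sc[1]),(pl[0],pl[1])]:
    d=b-a;print(np.degrees(np.arctan2(d[1],d[0])))
s=ctrl.observe();M=R.from_rotvec(s["eef_rot"]).as_matrix();print("tool y",np.degrees(np.arctan2(M[1,1],M[0,1])))
tcp=s["eef_pos"];print("tcp",tcp,"stud",f(240,243,tcp[2]+.038))
m=np.mean(L,0); a=np.radians(102);X=np.array([np.cos(a),np.sin(a)]);Y=np.array([-X[1],X[0]])
for n,p in [("mid",m),("h1",h1),("h2",h2)]: print(n,"rel tcp in fixture x,y",(p-tcp)[:2]@X,(p-tcp)[:2]@Y)
E
```

```text
[0.4604 0.1089 0.029 ] [0.4468 0.1723 0.029 ]
[[0.4454 0.0814 0.029 ]
 [0.4855 0.0937 0.029 ]
 [0.4228 0.1865 0.029 ]
 [0.4626 0.2003 0.029 ]]
[[ 0.4459 -0.0378  0.014 ]
 [ 0.3971  0.1896  0.014 ]
 [ 0.4883  0.2097  0.014 ]]
[array([ 0.4374, -0.0477,  0.014 ]), array([0.3871, 0.1918, 0.014 ])]
102.11423494005248
102.11370344880679
102.11478993195566
102.11301158832185
101.87159692086824
tool y 102.15334706558941
tcp [0.4815 0.0068 0.1127] stud [0.4783 0.005  0.1507]
mid rel tcp in fixture x,y 0.13646337392618643 -0.0009378682361399042
h1 rel tcp in fixture x,y 0.1042563344687843 -0.0005501820876260555
h2 rel tcp in fixture x,y 0.16909872869424847 -0.00042090071829745807
```

The wrist view shows the dovetail holes at (341,187) and (403,187) and the plate edge level with the hand. Yaw matches (102.1°) and the lateral error is under 1 mm. Lower onto the bare plate.

play_rows:
  translation:
    - [0, 0, 0.03]
    - [0, 0, 0.08]
    - [0, 0, 0.14]
    - [0, 0, 0.19]
    - [0, 0, 0.23]
    - [0, 0, 0.255]
    - [0, 0, 0.27]
    - [0, 0, 0.275]
  yaw: [0, 0, 0, 0, 0, 0, 0, 0]
  jaw: [1, 1, 1, 1, 1, 1, 1, 1]

```text
time: 8.35
eef_pos: [0.4812, 0.0068, 0.057]
eef_rot: [0.333, -3.123, 0.0]
wrist_force: [0.3, 0.4, -4.3]
grip_width: 0.0297
grasp_force: 30.0
```

play_rows:
  translation:
    - [0, 0, 0]
    - [0, 0, 0]
    - [0, 0, 0.003]
    - [0, 0, 0.003]
    - [0, 0, 0.005]
    - [0, 0, 0.005]
    - [0, 0, 0.005]
    - [0, 0, 0.005]
  yaw: [0, 0, 0, 0, 0, 0, 0, 0]
  jaw: [1, 1, 1, 1, 1, 1, 1, 1]

```text
time: 9.02
eef_pos: [0.4813, 0.0069, 0.0565]
eef_rot: [-0.333, 3.124, -0.0]
wrist_force: [0.0, 0.7, -4.0]
grip_width: 0.03
grasp_force: 30.0
```

play_rows:
  translation:
    - [0, 0.03, 0]
    - [0, 0.07, 0]
    - [0, 0.12, 0]
    - [0, 0.17, 0]
    - [0, 0.22, 0]
    - [0, 0.27, 0]
    - [0, 0.31, 0]
    - [0, 0.32, 0]
  yaw: [0, 0, 0, 0, 0, 0, 0, 0]
  jaw: [1, 1, 1, 1, 1, 1, 1, 1]

```text
time: 9.68
eef_pos: [0.4675, 0.0712, 0.0565]
eef_rot: [-0.336, 3.124, 0.0]
wrist_force: [0.1, -0.9, -2.6]
grip_width: 0.0302
grasp_force: 30.0
```

```bash
python3 - <<'E'
from h import *
s=ctrl.observe();print(s["eef_pos"].round(4),s["wrist_force"].round(1),s["moment"].round(2),s["joint_positions"].round(2))
a,c=snap("s3","scene");cv2.imwrite("pics/s3c.png",cv2.resize(a[100:260,240:480],(720,480),interpolation=cv2.INTER_CUBIC))
E
```

```text
[0.4675 0.0712 0.0565] [ 0.1 -0.9 -2.6] [-0.2   0.   -0.04] [-0.55  0.39  0.39  2.11 -0.23  0.68  1.78]
```

View pics/s3c.png

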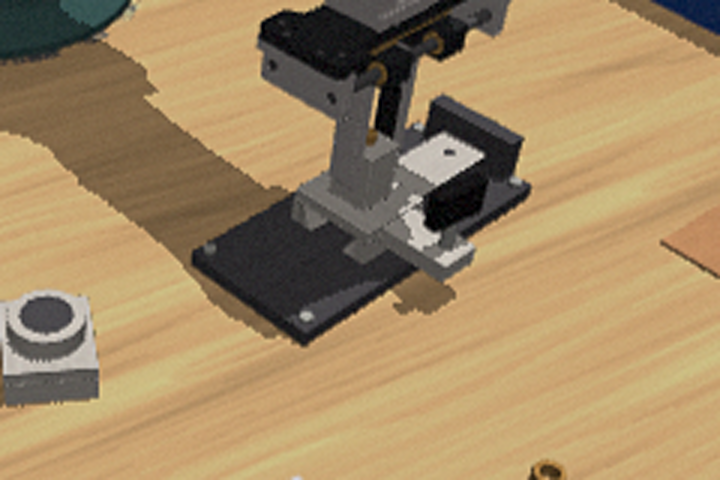

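The carrier (post at (365,170) in the crop) is already over the nose, with low forces. Continue sliding.

play_rows:
  translation:
    - [0, 0.03, 0]
    - [0, 0.07, 0]
    - [0, 0.12, 0]
    - [0, 0.17, 0]
    - [0, 0.22, 0]
    - [0, 0.27, 0]
    - [0, 0.32, 0]
    - [0, 0.35, 0]
  yaw: [0, 0, 0, 0, 0, 0, 0, 0]
  jaw: [1, 1, 1, 1, 1, 1, 1, 1]

```text
time: 10.4
eef_pos: [0.4528, 0.1394, 0.0565]
eef_rot: [-0.334, 3.124, 0.0]
wrist_force: [-0.2, -2.5, 0.5]
grip_width: 0.0298
grasp_force: 30.0
```

play_rows:
  translation:
    - [0, 0.01, 0]
    - [0, 0.02, 0]
    - [0, 0.03, 0]
    - [0, 0.04, 0]
    - [0, 0.05, 0]
    - [0, 0.06, 0]
    - [0, 0.07, 0]
    - [0, 0.08, 0]
  yaw: [0, 0, 0, 0, 0, 0, 0, 0]
  jaw: [1, 1, 1, 1, 1, 1, 1, 1]

```text
time: 11.07
eef_pos: [0.4497, 0.1536, 0.0565]
eef_rot: [-0.332, 3.124, -0.0]
wrist_force: [1.5, -3.7, 1.3]
grip_width: 0.03
grasp_force: 30.0
```

play_rows:
  translation:
    - [0, 0.005, 0]
    - [0, 0.01, 0]
    - [0, 0.015, 0]
    - [0, 0.02, 0]
    - [0, 0.025, 0]
    - [0, 0.03, 0]
    - [0, 0.03, 0]
    - [0, 0.03, 0]
  yaw: [0, 0, 0, 0, 0, 0, 0, 0]
  jaw: [1, 1, 1, 1, 1, 1, 1, 1]

```text
time: 11.73
eef_pos: [0.4484, 0.1595, 0.0565]
eef_rot: [-0.333, 3.124, 0.0]
wrist_force: [0.8, -3.0, 2.0]
grip_width: 0.0297
grasp_force: 30.0
```

play_rows:
  translation:
    - [0, 0.003, 0]
    - [0, 0.006, 0]
    - [0, 0.009, 0]
    - [0, 0.012, 0]
    - [0, 0.015, 0]
    - [0, 0.015, 0]
    - [0, 0.015, 0]
    - [0, 0.015, 0]
  yaw: [0, 0, 0, 0, 0, 0, 0, 0]
  jaw: [1, 1, 1, 1, 1, 1, 1, 1]

```text
time: 12.4
eef_pos: [0.4478, 0.1624, 0.0565]
eef_rot: [-0.333, 3.124, -0.0]
wrist_force: [0.6, -3.8, 2.8]
grip_width: 0.0297
grasp_force: 30.0
```

play_rows:
  translation:
    - [0, 0.003, 0]
    - [0, 0.006, 0]
    - [0, 0.009, 0]
    - [0, 0.01, 0]
    - [0, 0.01, 0]
    - [0, 0.01, 0]
    - [0, 0.01, 0]
    - [0, 0.01, 0]
  yaw: [0, 0, 0, 0, 0, 0, 0, 0]
  jaw: [1, 1, 1, 1, 1, 1, 1, 1]

```text
time: 13.07
eef_pos: [0.4476, 0.1632, 0.0565]
eef_rot: [-0.331, 3.124, -0.002]
wrist_force: [1.5, -11.5, 6.4]
grip_width: 0.0298
grasp_force: 30.0
```

The stop is felt: -11.5 N after 160 mm of travel, as expected. Release, lift, and move to the knob.

play_rows:
  translation:
    - [0, 0, 0]
    - [0, 0, 0]
    - [0, 0, 0]
    - [0, 0, 0]
    - [0, 0, 0]
    - [0, 0, 0]
    - [0, 0, 0]
    - [0, 0, 0]
  yaw: [0, 0, 0, 0, 0, 0, 0, 0]
  jaw: [0.2, 0, -0.1, -0.1, -0.1, -0.1, -0.1, -0.1]

```text
time: 13.73
eef_pos: [0.4474, 0.1643, 0.0565]
eef_rot: [-0.333, 3.124, -0.0]
wrist_force: [0.1, 0.2, 0.1]
grip_width: 0.0513
grasp_force: 0.0
```

play_rows:
  translation:
    - [0, 0, -0.04]
    - [0, 0, -0.1]
    - [0, 0, -0.18]
    - [0, 0, -0.26]
    - [0, 0, -0.34]
    - [0, 0, -0.4]
    - [0, 0, -0.4]
    - [0, 0, -0.4]
  yaw: [0, 0, 0, 0, 0, 0, 0, 0]
  jaw: [-0.1, -0.1, -0.1, -0.1, -0.1, -0.1, -0.1, -0.1]

```text
time: 14.4
eef_pos: [0.4476, 0.1645, 0.1371]
eef_rot: [-0.333, 3.123, 0.001]
wrist_force: [0.3, 0.5, -0.7]
grip_width: 0.0517
grasp_force: 0.0
```

play_rows:
  translation:
    - [-0.05, 0, 0]
    - [-0.12, 0, 0]
    - [-0.19, 0, 0]
    - [-0.26, 0, 0]
    - [-0.33, 0, 0]
    - [-0.38, 0, 0]
    - [-0.38, 0, 0]
    - [-0.38, 0, 0]
  yaw: [0.05, 0.1, 0.15, 0.2, 0.25, 0.3, 0.35, 0.4]
  jaw: [-0.1, -0.1, -0.1, -0.1, -0.1, -0.1, -0.1, -0.1]

```text
time: 15.07
eef_pos: [0.5217, 0.18, 0.1354]
eef_rot: [-0.975, -2.986, 0.002]
wrist_force: [-0.1, -0.6, -0.6]
grip_width: 0.0513
grasp_force: 0.0
```

play_rows:
  translation:
    - [0, 0, 0]
    - [0, 0, 0]
    - [0, 0, 0]
    - [0, 0, 0]
    - [0, 0, 0]
    - [0, 0, 0]
    - [0, 0, 0]
    - [0, 0, 0]
  yaw: [0.05, 0.1, 0.15, 0.2, 0.25, 0.3, 0.35, 0.4]
  jaw: [-0.1, -0.1, -0.1, -0.1, -0.1, -0.1, -0.1, -0.1]

```text
time: 15.73
eef_pos: [0.5213, 0.1801, 0.1357]
eef_rot: [-2.105, -2.332, 0.002]
wrist_force: [-0.2, 0.5, -0.2]
grip_width: 0.0516
grasp_force: 0.0
```

```bash
python3 - <<'E'
from h import *
s=ctrl.observe();print(s["time"],s["eef_pos"].round(4),s["joint_positions"].round(2),s["grip_width"])
M=R.from_rotvec(s["eef_rot"]).as_matrix();print(M[:,1].round(3))
a,c=snap("w4");b,_=snap("s4","scene")
im=np.zeros((420,800,3),np.uint8);im[:360,:480]=cv2.resize(a,(480,360));im[:280,480:]=cv2.resize(b[90:230,280:440],(320,280),interpolation=cv2.INTER_CUBIC)
cv2.imwrite("pics/c4.png",im)
t=s["eef_pos"];k=480/560
for z in(.064,.094):print("tcp axis at z",z,np.array(proj(c,(t[0],t[1],z)))*k)
E
```

```text
15.7333 [0.5213 0.1801 0.1357] [-0.99  0.47  0.77  1.88 -0.39  0.95  0.06] 0.05161651230948015
[ 0.995  0.102 -0.001]
tcp axis at z 0.064 [240.35307973 188.45242474]
tcp axis at z 0.094 [240.33664509 199.00355281]
```

View pics/c4.png

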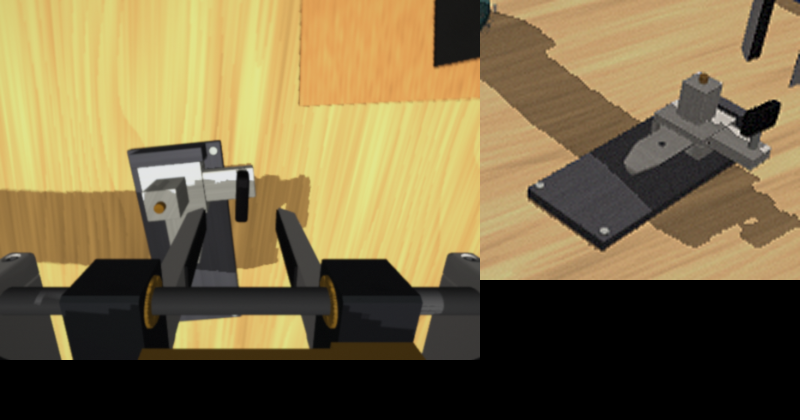

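The knob bar is at (242,196), on the predicted axis (240,199) and aligned with the fingers; the carrier stands on the dovetail. Descend and grip the knob.

play_rows:
  translation:
    - [0.0, 0, 0.04]
    - [0, 0, 0.1]
    - [0, 0, 0.16]
    - [0, 0, 0.22]
    - [0, 0, 0.28]
    - [0, 0, 0.33]
    - [0, 0, 0.36]
    - [0, 0, 0.37]
  yaw: [0, 0, 0, 0, 0, 0, 0, 0]
  jaw: [-0.1, -0.1, -0.1, -0.1, -0.1, -0.1, -0.1, -0.1]

```text
time: 16.5
eef_pos: [0.5212, 0.1799, 0.0612]
eef_rot: [-2.099, -2.337, 0.002]
wrist_force: [-0.1, 0.6, 0.6]
grip_width: 0.0518
grasp_force: 0.0
```

play_rows:
  translation:
    - [0, 0, 0]
    - [0, 0, 0]
    - [0, 0, 0]
    - [0, 0, 0]
    - [0, 0, 0]
    - [0, 0, 0]
    - [0, 0, 0]
    - [0, 0, 0]
  yaw: [0, 0, 0, 0, 0, 0, 0, 0]
  jaw: [0.2, 0.4, 0.5, 0.6, 0.65, 0.7, 0.75, 1]

```text
time: 17.17
eef_pos: [0.5219, 0.1805, 0.0626]
eef_rot: [2.099, 2.337, 0.001]
wrist_force: [0.5, 1.2, 0.2]
grip_width: 0.0119
grasp_force: 29.9
```

play_rows:
  translation:
    - [0, 0, 0]
    - [0, 0, 0]
    - [0, 0, 0]
    - [0, 0, 0]
    - [0, 0, 0]
    - [0, 0, 0]
    - [0, 0, 0]
    - [0, 0, 0]
  yaw: [0, 0, 0, 0, 0, 0, 0, 0]
  jaw: [1, 1, 1, 1, 1, 1, 1, 1]

```text
time: 17.83
eef_pos: [0.5219, 0.1804, 0.0626]
eef_rot: [2.099, 2.337, 0.001]
wrist_force: [4.2, 3.4, 5.3]
grip_width: 0.0116
grasp_force: 29.9
```

play_rows:
  translation:
    - [0, 0, 0]
    - [0, 0, 0]
    - [0, 0, 0]
    - [0, 0, 0]
    - [0, 0, 0]
    - [0, 0, 0]
    - [0, 0, 0]
    - [0, 0, 0]
  yaw: [0.04, 0.09, 0.14, 0.19, 0.24, 0.29, 0.34, 0.39]
  jaw: [1, 1, 1, 1, 1, 1, 1, 1]

```text
time: 18.5
eef_pos: [0.5222, 0.1798, 0.0626]
eef_rot: [2.857, 1.304, 0.001]
wrist_force: [5.7, -1.6, 0.7]
grip_width: 0.0118
grasp_force: 29.9
```

```bash
cat >st.py <<'E'
from h import *
s=ctrl.observe();M=R.from_rotvec(s["eef_rot"]).as_matrix()
print(s["eef_pos"].round(4),"yaw",np.degrees(np.arctan2(M[1,1],M[0,1])).round(1),"F",s["wrist_force"].round(1),"M",s["moment"].round(2),"j7",s["joint_positions"][6].round(2))
E
python3 st.py
```

```text
[0.5222 0.1798 0.0626] yaw -41.0 F [ 5.7 -1.6  0.7] M [-0.41 -1.33  0.05] j7 -0.54
```

play_rows:
  translation:
    - [0, 0, 0]
    - [0, 0, 0]
    - [0, 0, 0]
    - [0, 0, 0]
    - [0, 0, 0]
    - [0, 0, 0]
    - [0, 0, 0]
    - [0, 0, 0]
  yaw: [0.03, 0.06, 0.09, 0.12, 0.15, 0.17, 0.18, 0.18]
  jaw: [1, 1, 1, 1, 1, 1, 1, 1]

```text
time: 19.17
eef_pos: [0.5225, 0.1794, 0.0627]
eef_rot: [3.049, 0.75, 0.002]
wrist_force: [7.4, -2.2, 2.5]
grip_width: 0.0119
grasp_force: 29.9
```

```bash
python3 st.py
```

```text
[0.5225 0.1794 0.0627] yaw -62.4 F [ 7.4 -2.2  2.5] M [-0.7  -1.67 -0.01] j7 -0.85
```

play_rows:
  translation:
    - [0, 0, 0]
    - [0, 0, 0]
    - [0, 0, 0]
    - [0, 0, 0]
    - [0, 0, 0]
    - [0, 0, 0]
    - [0, 0, 0]
    - [0, 0, 0]
  yaw: [0.01, 0.015, 0.02, 0.025, 0.03, 0.03, 0.03, 0.03]
  jaw: [1, 1, 1, 1, 1, 1, 1, 1]

```text
time: 19.83
eef_pos: [0.5226, 0.1791, 0.0627]
eef_rot: [3.07, 0.656, 0.002]
wrist_force: [6.9, -5.2, 1.9]
grip_width: 0.0121
grasp_force: 30.8
```

```bash
python3 st.py
```

```text
[0.5226 0.1791 0.0627] yaw -65.9 F [ 6.9 -5.2  1.9] M [-1.25 -1.72  0.62] j7 -0.9
```

Moment about z jumped to 0.62 N m at 1.3 rad, so the knob is at its stop. Release, lift and check.

play_rows:
  translation:
    - [0, 0, 0]
    - [0, 0, 0]
    - [0, 0, 0]
    - [0, 0, 0]
    - [0, 0, 0]
    - [0, 0, 0]
    - [0, 0, 0]
    - [0, 0, 0]
  yaw: [0, 0, 0, 0, 0, 0, 0, 0]
  jaw: [0.5, 0.3, 0.2, 0.1, 0.1, 0.1, 0.1, 0.1]

```text
time: 20.5
eef_pos: [0.5216, 0.1803, 0.0624]
eef_rot: [3.072, 0.657, -0.0]
wrist_force: [-0.3, -0.1, -1.1]
grip_width: 0.0423
grasp_force: 0.0
```

play_rows:
  translation:
    - [0, 0, -0.04]
    - [0, 0, -0.1]
    - [0, 0, -0.18]
    - [0, 0, -0.27]
    - [0, 0, -0.37]
    - [0, 0, -0.46]
    - [0, 0, -0.5]
    - [0, 0, -0.5]
  yaw: [0, 0, 0, 0, 0, 0, 0, 0]
  jaw: [0.1, 0.1, 0.1, 0.1, 0.1, 0.1, 0.1, 0.1]

```text
time: 21.17
eef_pos: [0.5224, 0.1805, 0.1645]
eef_rot: [-3.071, -0.658, -0.004]
wrist_force: [0.1, 0.2, 0.1]
grip_width: 0.0422
grasp_force: 0.0
```

```bash
python3 st.py; python3 - <<'E'
from h import *
a,c=snap("w5");b,_=snap("s5","scene")
im=np.zeros((400,800,3),np.uint8);im[:400,:400]=cv2.resize(a[60:300,160:400],(400,400));im[:350,400:]=cv2.resize(b[100:240,280:440],(400,350),interpolation=cv2.INTER_CUBIC)
cv2.imwrite("pics/c5.png",im)
E
```

```text
[0.5224 0.1805 0.1645] yaw -65.8 F [0.1 0.2 0.1] M [-0.04  0.1   0.06] j7 -1.0
```

View pics/c5.png

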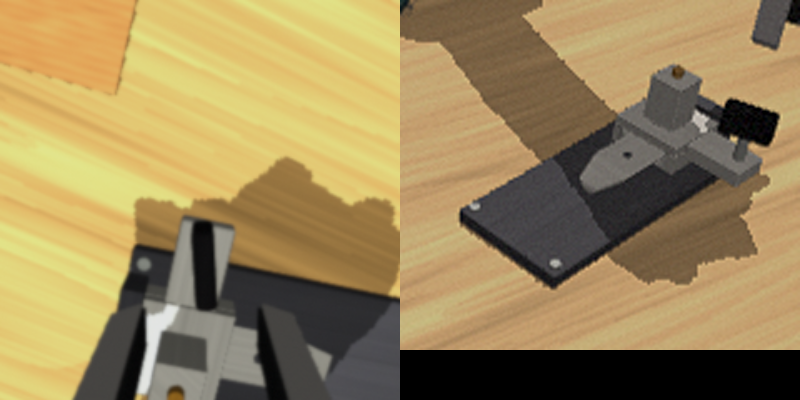

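The knob bar has swung to the tight position (about along the lug) and the other parts are still. One last look to confirm that the saddle has no gap to the stop.

play_rows:
  translation:
    - [0, 0, -0.06]
    - [-0.05, -0.02, -0.15]
    - [-0.15, -0.07, -0.2]
    - [-0.27, -0.13, -0.2]
    - [-0.39, -0.19, -0.2]
    - [-0.48, -0.24, -0.2]
    - [-0.535, -0.265, -0.2]
    - [-0.535, -0.265, -0.2]
  yaw: [0, 0, 0.02, 0.04, 0.06, 0.08, 0.1, 0.1]
  jaw: [0.1, 0.1, 0.1, 0.1, 0.1, 0.1, 0.1, 0.1]

```text
time: 21.93
eef_pos: [0.4002, 0.1852, 0.2024]
eef_rot: [-3.122, -0.331, 0.003]
wrist_force: [-0.4, 1.0, 0.1]
grip_width: 0.0425
grasp_force: 0.0
```

```bash
python3 st.py; python3 - <<'E'
from h import *
a,c=snap("w6");print([np.array(proj(c,p)).round() for p in [(.448,.163,.094),(.442,.192,.048),(.522,.18,.09)]])
u,v=np.clip(np.array(proj(c,(.45,.175,.045))),[100,75],[460,345]).astype(int)
cv2.imwrite("pics/c6.png",cv2.resize(a[v-75:v+75,u-100:u+100],(800,600),interpolation=cv2.INTER_CUBIC));print(u,v)
E
```

```text
[0.4002 0.1852 0.2024] yaw -77.9 F [-0.4  1.   0.1] M [0.01 0.17 0.01] j7 -1.63
[array([314., 166.]), array([282., 159.]), array([315.,  78.])]
299 155
```

View pics/c6.png

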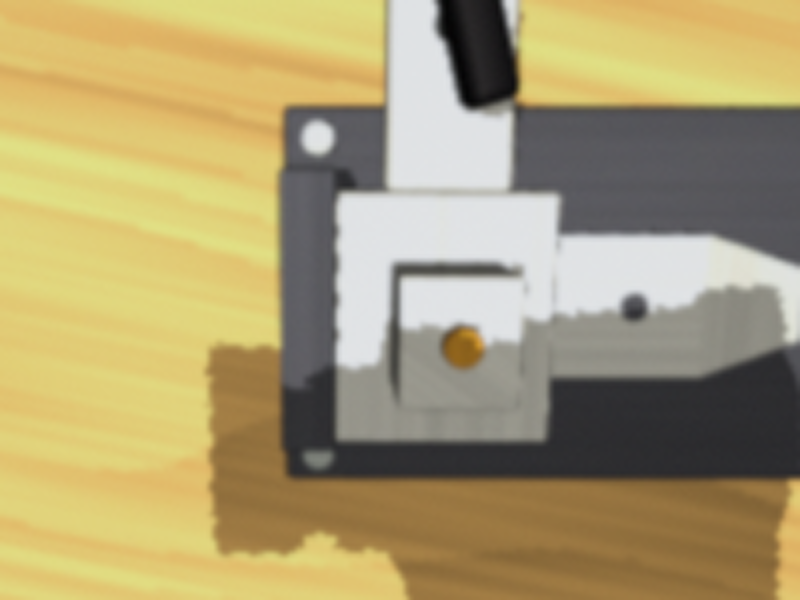

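The saddle's left edge (336,200–440) sits flush on the stop block's face. The knob bar at (480,50) is about 15° off the lug line, which is about 1.3 rad, so it is tight. The hand is clear.

```bash
python3 -c "
from plant import ctrl
print(ctrl.job_done())"
```

```text
the job is handed in; nothing more can be done
None
```

The post carrier is on the dovetail against the end stop, with its clamp knob turned clockwise to its stop (about 1.3 rad); the cup carrier was not touched, and the job was handed in at about 22 s with the robot clear of everything.

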